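# Stack the bearing trays and hold the pile ready to hand over

### The job

Set the shallow parts tray squarely on top of the deep one where that stands on the bench, right home so that its foot drops inside the deep tray's rim, and let go of it; set it down, do not drop it. Then take hold of the deep tray, lift the two together about 10 cm off the bench and finish holding them there, level and still, ready for me to take. Never tip the trays: the bearings must stay in them; and leave the other things on the bench where they are.

Things in the scene. Friction and masses are not known exactly. Their poses are not given: they have to be found in the camera images.
- deep_tray: Deep one of two open grey plastic stacking trays, loose on the bench (surface z = 0): 110 mm long (its x), 60 wide (its y), 42 high, 0.07 kg empty, with two drum bearings in it. Origin: centre of its underside. Outer walls upright and flat from 5 mm above the underside to the rim; below them a foot, set back 5 mm all round. Either way round is right. Grip across the 60 mm width, mid-length.
- deep_tray_rim (a point): Centre of the deep tray's mouth, 42 mm above its underside. Walls 2.5 mm thick, opening 105 x 55 mm; inner floor 7 mm above the underside; a thin divider along y at mid-length ends 10 mm below the rim. When the shallow tray is fully home, its walls stand on this rim, flush all round; its origin is then 5 mm below this point (37 mm above the deep tray's) and the pile is 59 mm high.
- shallow_tray: The shallow tray of the same set, loose on the bench to one side of the deep one: 110 x 60 mm, 22 mm high, 0.05 kg empty; same walls, floor, foot, origin and axes; divider top 12 mm above the underside; two motor bearings in it. Its foot is 5 mm high and tapers from 100 x 50 mm at its top to 96 x 46 mm at the bottom, so it drops inside the deep tray's rim with 2.5 mm play all round.
- drum_bearing0: Ball bearing, 40 mm diameter, 12 mm thick, about 65 g, lying flat and loose on the floor of the deep tray, one on either side of its divider. Origin: centre of its underside.
- motor_bearing0: Ball bearing, 30 mm diameter, 9 mm thick, about 32 g, lying flat and loose on the floor of the shallow tray, one on either side of its divider. Origin: centre of its underside.
- drum_bearing1: Ball bearing, 40 mm diameter, 12 mm thick, about 65 g, lying flat and loose on the floor of the deep tray, one on either side of its divider. Origin: centre of its underside.
- motor_bearing1: Ball bearing, 30 mm diameter, 9 mm thick, about 32 g, lying flat and loose on the floor of the shallow tray, one on either side of its divider. Origin: centre of its underside.
- multimeter: Bystander: hand-held multimeter lying face up on the bench beyond the trays, 150 mm long (its x), 76 mm wide, 40 mm high; origin: centre of its underside. Not to be moved.
- screwdriver: Bystander: screwdriver lying on the bench to the left of the trays, about 200 mm long along its x, handle (towards its -x) 26 mm thick; origin under its middle. Not to be moved.
- capacitor: Bystander: motor capacitor, an upright aluminium can 35 mm across and 62 mm high with terminals to 73 mm, standing far left of the trays; origin: centre of its underside. Not to be moved.
- lidded_box: Bystander: clear plastic box with a lid, 126 x 91 mm, 51 mm high, to the right of the trays; origin: centre of its underside. Not to be moved.
There are look-alikes about, which are no part of the job. Leave any pink look-alike of the drum_bearing0 alone.

How it is judged:
On the way:
1. The shallow tray sits fully home and square on the deep tray, which stands on the bench, and the fingers have let go of both (z of shallow_tray in the frame of deep_tray between 0.034 and 0.0388 m and x of shallow_tray in the frame of deep_tray between -0.005 and 0.005 m and y of shallow_tray in the frame of deep_tray between -0.005 and 0.005 m and angle between the x axis of shallow_tray and the x axis of deep_tray, either way round below 0.08 rad and height (world z) of deep_tray below 0.004 m and angle between deep_tray's own z axis and vertical below 0.05 rad and contact force between the fingers and shallow_tray below 0.1 N and contact force between the fingers and deep_tray below 0.1 N), for 0.2 s.
At the end, for the whole second after the job is handed in: Fingers grip the deep tray, underside 60-160 mm above the bench, within 5 degrees of level, still (under 20 mm/s), resting on nothing else; the shallow tray is home on it (5 mm, 0.08 rad, under 2 mm proud, within 0.1 rad of level); all four bearings lie in their own trays (z of shallow_tray in the frame of deep_tray between 0.034 and 0.0388 m and x of shallow_tray in the frame of deep_tray between -0.005 and 0.005 m and y of shallow_tray in the frame of deep_tray between -0.005 and 0.005 m and angle between the x axis of shallow_tray and the x axis of deep_tray, either way round below 0.08 rad and x of drum_bearing0 in the frame of deep_tray between -0.052 and 0.052 m and y of drum_bearing0 in the frame of deep_tray between -0.027 and 0.027 m and z of drum_bearing0 in the frame of deep_tray between 0.002 and 0.02 m and x of motor_bearing0 in the frame of shallow_tray between -0.052 and 0.052 m and y of motor_bearing0 in the frame of shallow_tray between -0.027 and 0.027 m and z of motor_bearing0 in the frame of shallow_tray between 0.002 and 0.014 m and x of drum_bearing1 in the frame of deep_tray between -0.052 and 0.052 m and y of drum_bearing1 in the frame of deep_tray between -0.027 and 0.027 m and z of drum_bearing1 in the frame of deep_tray between 0.002 and 0.02 m and x of motor_bearing1 in the frame of shallow_tray between -0.052 and 0.052 m and y of motor_bearing1 in the frame of shallow_tray between -0.027 and 0.027 m and z of motor_bearing1 in the frame of shallow_tray between 0.002 and 0.014 m and height (world z) of deep_tray between 0.06 and 0.16 m and angle between deep_tray's own z axis and vertical below 0.09 rad and angle between shallow_tray's own z axis and vertical below 0.1 rad and contact force between the fingers and deep_tray above 1 N and linear speed of each of deep_tray, shallow_tray below 0.02 m/s and angular speed of deep_tray below 0.15 rad/s and contact force between deep_tray and multimeter below 0.1 N and contact force between deep_tray and screwdriver below 0.1 N and contact force between deep_tray and capacitor below 0.1 N and contact force between deep_tray and lidded_box below 0.1 N); the arm keeps its last pose, push and grip.
It fails at once if a tray is tipped by more than 20 degrees (angle between any of deep_tray, shallow_tray's own z axis and vertical above 0.35 rad).
It fails at once if the shallow tray is dropped (falls free of the fingers at more than 0.45 m/s, about 10 mm of fall) instead of being set down (contact force between the fingers and shallow_tray below 0.05 N and height (world z) of deep_tray below 0.01 m and linear speed of shallow_tray above 0.45 m/s).
It fails at once if one of the other things on the bench is moved by more than 20 mm (distance of any of multimeter, screwdriver, capacitor, lidded_box from where it was at the start of the episode above 0.02 m).
It also fails if it takes over 56 s, if anything falls off the work surface, if the arm or the gripper's body presses on something with over 40 N, if the wrist force passes 120 N, or if a joint passes its speed limit or range.

### The arm

A 6-joint arm with a two-finger parallel gripper is mounted at the origin on the work surface. World frame = base frame: x ahead of the robot, y to its left, z up, the work surface at z = 0. Lengths are in m, angles in rad, forces in N, time in s.
With the tool pointing down it reaches from about 0.375 to 0.9 m from the base axis. Payload 3.1 kg.
Tool frame: the origin (TCP) lies at the very end of the fingers, on their centre line; the grasp point (between the pads) lies 19 mm behind it; y points along the fingers, x is the direction in which the jaws open and shut, and the axes are right-handed (so a half turn about y gives the same grasp; the last joint's range is limited). The gripper opens to 87 mm and grips with 3 to 60 N. Pads are 19 mm wide; open, the fingers measure 117 mm over their backs; the gripper's body (75 mm by 190 mm) begins 51 mm behind the grasp point.
Start: joints at [1.006, 0.527, 1.433, -0, 1.181, -0.178], TCP at [0.235, 0.579, 0.223] pointing down, gripper open.
Joint ranges: [-3.08, 3.08], [-0.75, 2.2], [0.22, 2.44], [-1.43, 4.57], [0, 2.65], [-2.85, 2.85]. Speed limits (rad/s): [2.79, 2.79, 3.14, 3.14, 3.14, 3.14].

### API

Orientations are given as a unit quaternion [x, y, z, w].
In Python, from rig import robot gives the robot as it stands.
- The arm moves only by the shell command python3 -m creep 'ROWS' [FORCE]. ROWS is JSON, a list of rows, each a list of 3 entries, a list of its own where there are three numbers: the shift along the tool's x, y, z in mm, then the turn about the tool's y in rad, then the opening, from 0 (shut) to 1 (fully open). A call has 1 to 8 rows; each row shifts and turns the commanded pose from where the row before left it, along the tool's axes as they then stand; what a row does not reach is not made up. A row lasts 1/10 s, in which the tool goes at most 50 mm and 8.59 degrees, less where a joint would pass 70% of its speed; a pose out of reach is approached as far as the arm can. A call with a gripper value outside its range is refused whole. The fingers move at their own pace and stop on an object; FORCE is the grip in N (left out, the last holds). Time passes only in rows, so rows that do not move let the fingers close. It gives the time, the measured TCP pose, the force and the opening at its end, in the units of the state.
- robot.get_obs(): the state, without advancing time (a new reading comes with each control period).
- robot.camera(name): name is "scene" or "top" or "wrist"; returns a dict with "pixels" (420x560x3 uint8, red, green, blue), "fx", "fy", "cx", "cy" (pixels), "position" and "rotation" of the camera in the world. Camera axes: x right, y up, looking along -z (the intrinsics and any distortion apply to the point x, -y, -z); pixel columns grow to the right and rows downward; lengths in m; the calibration is good to about 2 mm. A picture is of the moment at which its call begins. There is no depth.
- robot.hand_in(): hands the job in, once; it reports no verdict.
The state is a dict: "time": time; "q": joint angles; "joint_velocities": joint speeds; "joint_torque": joint torques, N m; "position": TCP position; "tool_rot": TCP orientation; "ft_force": force on the tool from outside, world axes, zero at the start; "moment": the same for the moment, N m; "grip_width": finger opening in m.
Only numpy, scipy, OpenCV 4.12 (cv2) and the standard library are available. Lean on these libraries where they do the work, as an engineer would, in place of code of your own. Each camera call takes 0.05 s, during which the arm holds its last target.

## Working session

There is one attempt and no reset: what is moved stays moved. The work goes in short steps, Python scripts to look and compute and a shell command to move; the robot and the scene stay as the last step left them, time stands still between calls to the robot, and variables do not carry over. Pictures are saved under pics/ and viewed, and the job is handed in when it is done.

```bash
ls; mkdir -p pics; cat > h.py <<'E'
import numpy as np,cv2
from rig import robot
def snap(n,f):
    c=robot.camera(n); cv2.imwrite('pics/'+f+'.png',c['pixels'][:,:,::-1]); 
    import pickle; pickle.dump(c,open('pics/'+f+'.pkl','wb')); return c
def crop(f,x0,y0,x1,y1,k):
    im=cv2.imread('pics/'+f+'.png')[y0:y1,x0:x1]; return cv2.resize(im,None,fx=k,fy=k,interpolation=cv2.INTER_CUBIC)
def load(f):
    import pickle; return pickle.load(open('pics/'+f+'.pkl','rb'))
def pt(c,u,v,z):
    K=np.array([[c['fx'],0,c['cx']],[0,c['fy'],c['cy']],[0,0,1]])
    d=c.get('distortion'); d=np.zeros(5) if d is None else np.array(d,float)
    a=cv2.undistortPoints(np.array([[[u,v]]],float),K,d)[0,0]
    r=np.array(c['rotation']);r=r@np.array([a[0],-a[1],-1]); p=np.array(c['position'])
    return p+r*(z-p[2])/r[2]
def px(c,P):
    K=np.array([[c['fx'],0,c['cx']],[0,c['fy'],c['cy']],[0,0,1]])
    d=c.get('distortion'); d=np.zeros(5) if d is None else np.array(d,float)
    q=(np.atleast_2d(P)-np.array(c['position']))@np.array(c['rotation']); q=q*[1,-1,-1]
    return cv2.projectPoints(q,np.zeros(3),np.zeros(3),K,d)[0][:,0]
E
python3 - <<'E'
from h import *
for n in ['scene','top','wrist']:
    c=snap(n,n+'0'); print({k:v for k,v in c.items() if k!='pixels'})
print(robot.get_obs())
E
```

```text
pics
{'fx': 471.03804220064217, 'fy': 471.03804220064217, 'cx': 283.60735116124135, 'cy': 214.83732307598538, 'position': array([1.25657181, 0.40171441, 1.11195585]), 'rotation': array([0.15208135, 0.27600964, 0.82420518, 0.47050586])}
{'fx': 507.22382896154807, 'fy': 507.22382896154807, 'cx': 283.8492103090129, 'cy': 209.25576349009737, 'position': array([ 0.35834649, -0.00603336,  1.19542004]), 'rotation': array([ 0.06324826, -0.07599083, -0.69546498,  0.71172573])}
{'fx': 332.5089873257203, 'fy': 332.5089873257203, 'cx': 279.8598415850348, 'cy': 208.08892826646206, 'position': array([0.17043749, 0.60530174, 0.38414539]), 'rotation': array([-0.10799659, -0.07135278,  0.55360907,  0.82265577])}
{'time': 0.15, 'q': array([ 1.00645230e+00,  5.28272051e-01,  1.43360105e+00, -1.50774630e-05,
        1.18135024e+00, -1.78509822e-01]), 'joint_velocities': array([ 0.00043278, -0.00237199, -0.00386182, -0.00067287,  0.00154575,
        0.0011899 ]), 'joint_torque': array([ 1.02852478e-03, -4.40429378e+01, -1.76842546e+01,  6.33155485e-02,
        5.52416069e-02, -8.94099344e-05]), 'position': array([0.23489401, 0.57859259, 0.22178667]), 'tool_rot': array([ 0.58682101,  0.39433892, -0.39539063, -0.58634816]), 'ft_force': array([ 0.51035981, -0.21814587,  0.10773843]), 'moment': array([0.03678523, 0.00031646, 0.01974101]), 'grip_width': 0.0870564524076938}
```

```bash
python3 - <<'E'
s=open('h.py').read()
s=s.replace("import numpy as np,cv2","import numpy as np,cv2\nfrom scipy.spatial.transform import Rotation as R")
s=s.replace("r=np.array(c['rotation']);r=r@","r=R.from_quat(c['rotation']).as_matrix();r=r@").replace("@np.array(c['rotation'])","@R.from_quat(c['rotation']).as_matrix()")
open('h.py','w').write(s)
E
python3 - <<'E'
from h import *
print(R.from_quat(robot.get_obs()['tool_rot']).as_matrix().round(3))
E
```

```text
[[ 0.376 -0.001 -0.926]
 [ 0.926 -0.001  0.376]
 [-0.002 -1.     0.   ]]
```

View pics/top0.png

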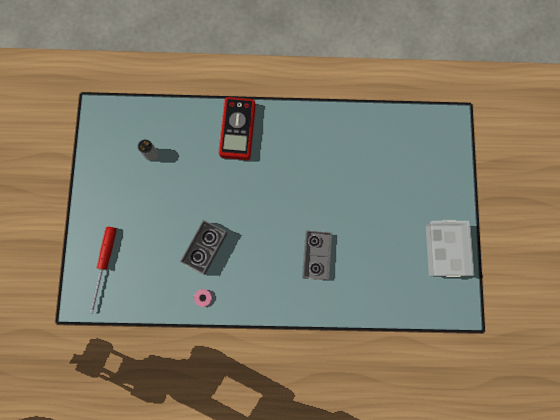

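View pics/scene0.png

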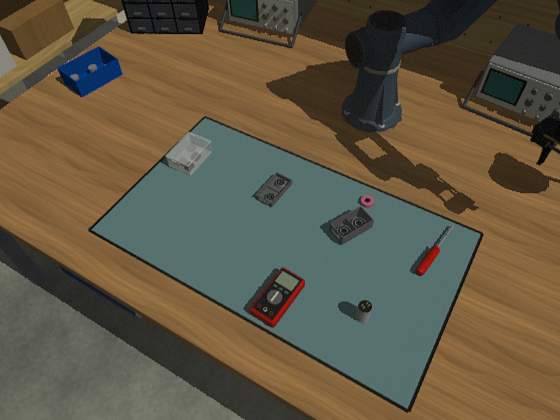

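View pics/wrist0.png

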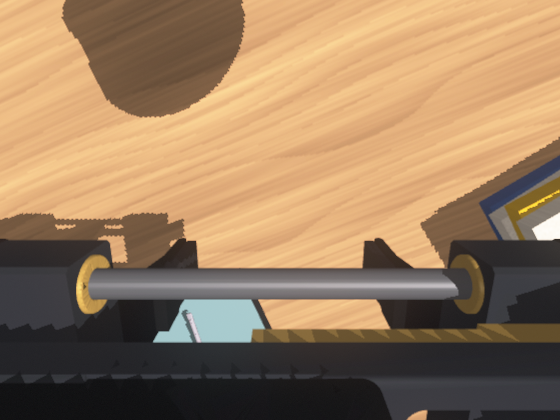

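The top view shows the deep tray rotated, around (206,247). The shallow tray is around (318,255), the pink ring at (203,298) and the multimeter at (237,128). Next I'll enlarge it.

```bash
python3 - <<'E'
from h import *
a=crop('top0',170,210,250,285,5);b=crop('top0',285,215,350,290,5)
cv2.imwrite('pics/c1.png',np.hstack([a,b]))
a=crop('scene0',320,195,385,255,6);b=crop('scene0',245,160,305,220,6)
cv2.imwrite('pics/c2.png',np.hstack([a,b]))
E
```

```text
(no output)
```

View pics/c1.png

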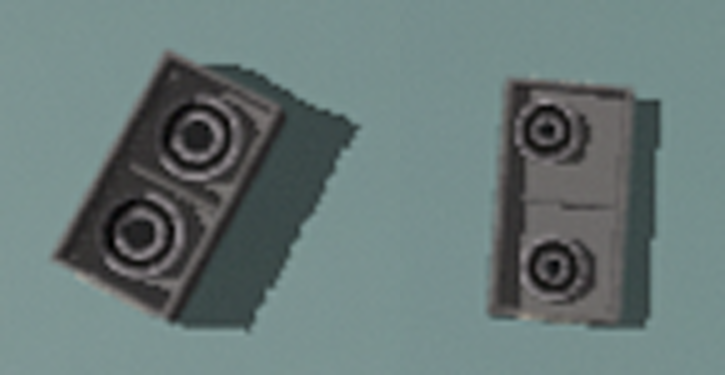

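View pics/c2.png

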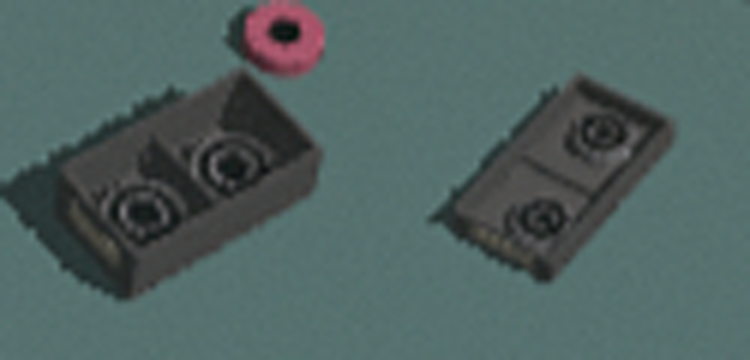

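```bash
cat > fit.py <<'E'
from h import *
from scipy.optimize import least_squares
def corners(x,y,t,z):
    c=np.array([[-55,-30],[55,-30],[55,30],[-55,30]])/1000
    r=np.array([[np.cos(t),-np.sin(t)],[np.sin(t),np.cos(t)]])
    return np.c_[c@r.T+[x,y],np.full(4,z)]
def fit(c,uv,z):
    P=np.array([pt(c,u,v,z) for u,v in uv])
    print('corners',P[:,:2].round(4).tolist(),'sides',np.linalg.norm(np.roll(P,-1,0)-P,axis=1).round(4))
    # long edge dir
    e=P-np.roll(P,1,0); l=np.linalg.norm(e,axis=1); k=np.argmax(l); d=e[k]-e[(k+2)%4]
    t0=np.arctan2(d[1],d[0]); m=P.mean(0)
    def res(p):
        q=px(c,corners(*p,z)); 
        return np.concatenate([ (q[np.argmin(np.linalg.norm(q-a,axis=1))]-a) for a in np.array(uv,float)])
    s=least_squares(res,[m[0],m[1],t0]); print('pose',s.x.round(4),'deg',np.degrees(s.x[2])%180,'res',np.abs(s.fun).max().round(2)); return s.x
E
python3 - <<'E'
from fit import *
c=load('top0'); f=lambda x,y,ox,oy,k:((x+.5)/k-.5+ox,(y+.5)/k-.5+oy)
d=fit(c,[f(x,y,170,210,5) for x,y in [(168,52),(285,110),(172,320),(52,257)]],.042)
s=fit(c,[f(x-400,y,285,215,5) for x,y in [(508,80),(633,90),(618,325),(490,317)]],.022)
sc=load('scene0')
im=cv2.resize(cv2.imread('pics/scene0.png')[150:270,230:400],None,fx=4.5,fy=4.5,interpolation=cv2.INTER_CUBIC)
for p,z in ((d,.042),(s,.022)):
    q=px(sc,corners(*p,z)); q=((q-[230,150]+.5)*4.5-.5).round().astype(np.int32)
    cv2.polylines(im,[q],True,(0,255,0),1)
cv2.imwrite('pics/ov1.png',im)
print('pink',pt(c,203,298,.006))
E
```

```text
corners [[0.5592, 0.1606], [0.5335, 0.1057], [0.4366, 0.1524], [0.4638, 0.2081]] sides [0.0606 0.1076 0.0619 0.1066]
pose [0.4983 0.1567 2.6893] deg 154.0881825559093 res 0.8
corners [[0.5434, -0.0782], [0.5401, -0.1369], [0.4307, -0.1303], [0.433, -0.0713]] sides [0.0588 0.1096 0.059  0.1106]
pose [ 0.4868 -0.1042 -0.0583] deg 176.66217392082842 res 0.34
pink [0.38318421 0.15679135 0.006     ]
```

View pics/ov1.png

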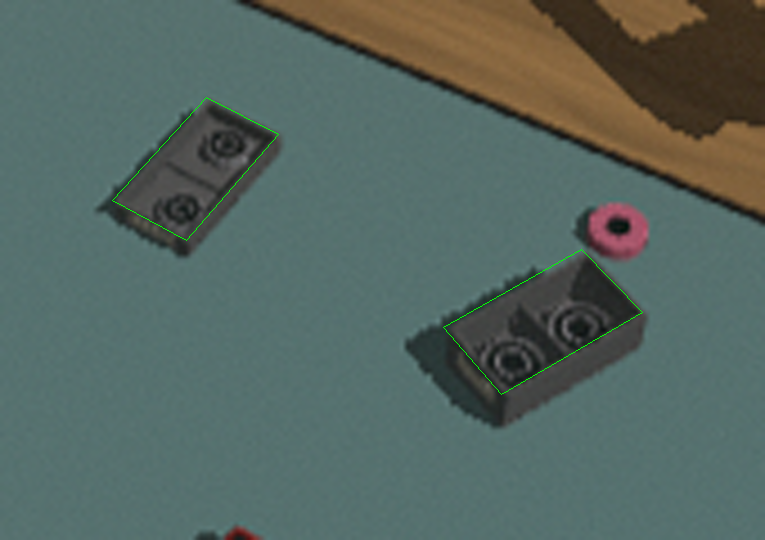

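The projection of the fitted poses agrees with the scene view to about 2 mm, and the tray sides measure correctly. Approaching the shallow tray: turn first, then traverse at height.

```bash
python3 -m creep '[[[0,0,0],-0.109,1],[[0,0,0],-0.109,1],[[0,0,0],-0.109,1],[[-20,0,-9],0,1],[[-35,0,-15],0,1],[[-35,0,-15],0,1],[[-35,0,-15],0,1],[[-35,0,-15],0,1]]' 15
python3 -m creep '[[[-35,0,-15],0,1],[[-35,0,-15],0,1],[[-35,0,-15],0,1],[[-35,0,-15],0,1],[[-35,0,-15],0,1],[[-35,0,-15],0,1],[[-35,0,-15],0,1],[[-35,0,-15],0,1]]'
```

```text
time: 0.95
position: [0.2947, 0.4138, 0.2223]
tool_rot: [0.514, 0.485, -0.485, -0.514]
ft_force: [0.6, 0.1, 0.4]
grip_width: 0.0867
time: 1.75
position: [0.3982, 0.1272, 0.2226]
tool_rot: [-0.514, -0.485, 0.485, 0.514]
ft_force: [0.4, -0.3, -0.2]
grip_width: 0.0871
```

```bash
python3 -m creep '[[[-35,5,-16],0,1],[[-35,10,-16],0,1],[[-35,15,-16],0,1],[[-35,15,-16],0,1],[[-35,15,-16],0,1],[[-30,10,-12],0,1],[[-22,10,-10],0,1],[[0,0,0],0,1]]'
python3 - <<'E'
from h import *
snap('wrist','w1');snap('top','t1');o=robot.get_obs();print(o['position'],R.from_quat(o['tool_rot']).as_matrix().round(4), o['q'])
E
```

```text
time: 2.55
position: [0.4877, -0.1069, 0.1414]
tool_rot: [0.516, 0.484, -0.484, -0.515]
ft_force: [-0.4, 0.9, 0.6]
grip_width: 0.087
[ 0.48581829 -0.10376152  0.1421418 ] [[ 0.0601 -0.0017 -0.9982]
 [ 0.9982  0.0011  0.0601]
 [ 0.001  -1.      0.0017]] [-4.35966276e-01  4.80596620e-01  1.82836519e+00  4.35524856e-04
  8.34610837e-01 -1.94692541e+00]
```

View pics/w1.png

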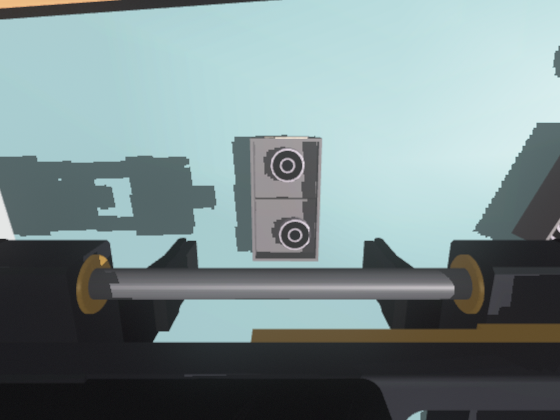

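```bash
python3 - <<'E'
from fit import *
cv2.imwrite('pics/c3.png',np.hstack([crop('w1',235,125,335,275,4),crop('t1',285,215,350,290,5)[:600] if 0 else cv2.resize(crop('t1',270,205,360,295,4),(360,600))]))
c=load('w1');print(px(c,robot.get_obs()['position']))
fit(c,[(250,139),(321,138),(317,261),(253,261)],.022)
E
```

```text
[[285.41114886 253.70394431]]
corners [[0.4321, -0.1283], [0.435, -0.0693], [0.5451, -0.0764], [0.5415, -0.1349]] sides [0.059  0.1104 0.0586 0.1096]
pose [ 0.4884 -0.1022 -0.061 ] deg 176.50549729904537 res 0.87
```

View pics/c3.png

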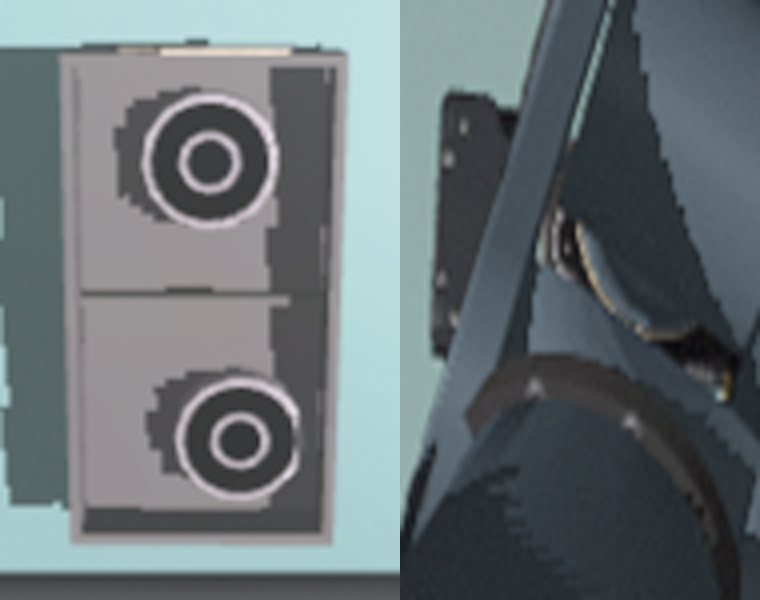

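```bash
python3 -m creep '[[[1,25,-2],0,1],[[0,25,0],0,1],[[0,25,0],0,1],[[0,20,0],0,1],[[0,15,0],0,1],[[0,12,0],0,1],[[0,8,0],0,1],[[0,4,0],0,1]]'
python3 -m creep '[[[0,0,0],0,1]]'
python3 - <<'E'
from h import *
snap('wrist','w2');snap('scene','s2')
a=crop('s2',230,130,330,230,6);cv2.imwrite('pics/c4.png',a)
E
```

```text
time: 3.45
position: [0.4883, -0.1024, 0.0083]
tool_rot: [-0.514, -0.485, 0.485, 0.514]
ft_force: [0.3, 0.3, -0.8]
grip_width: 0.0874
time: 3.55
position: [0.4885, -0.1027, 0.0085]
tool_rot: [-0.514, -0.485, 0.485, 0.514]
ft_force: [-0.2, 1.0, 0.2]
grip_width: 0.0874
```

View pics/w2.png

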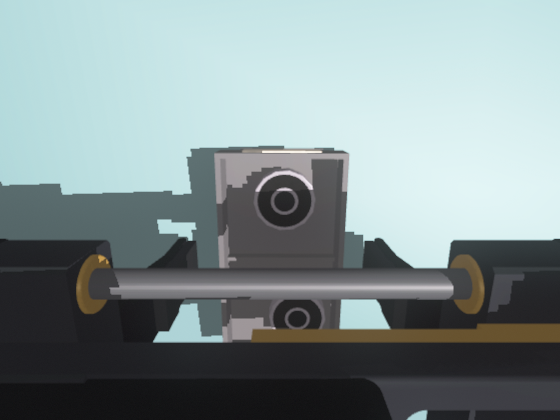

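View pics/c4.png

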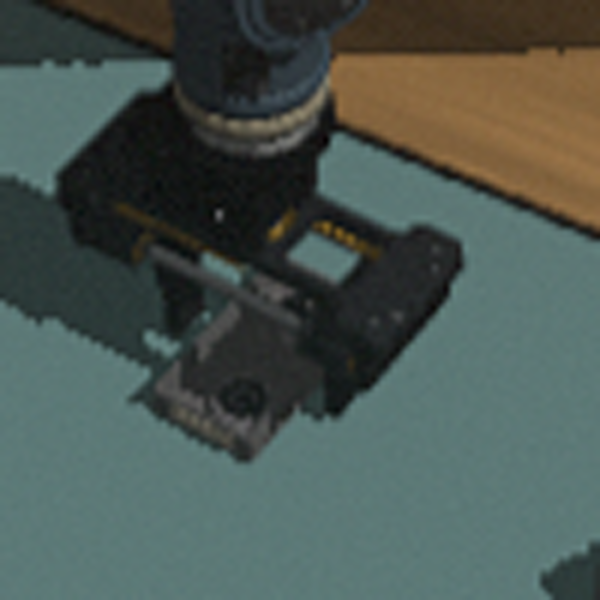

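The wrist view shows the tray's far edge spanning columns 216–347, centred between the fingertips at 197 and 365. The divider is at row 258, next to the TCP row of about 254. Closing.

```bash
python3 -m creep '[[[0,0,0],0,0.6],[[0,0,0],0,0.6],[[0,0,0],0,0.6],[[0,0,0],0,0.6],[[0,0,0],0,0.6],[[0,0,0],0,0.6]]' 15
python3 -c "
from rig import robot;o=robot.get_obs();print(o['grip_width'],o['ft_force'])"
```

```text
time: 4.25
position: [0.4885, -0.103, 0.0087]
tool_rot: [0.515, 0.485, -0.485, -0.514]
ft_force: [0.0, -0.3, 2.1]
grip_width: 0.0598
0.05982749772926905 [ 0.04004865 -0.25646465  2.1164934 ]
```

```bash
python3 -m creep '[[[0,0,0],0,0.4],[[0,-2,0],0,0.4],[[0,-4,0],0,0.4],[[0,-6,0],0,0.4],[[0,-8,0],0,0.4],[[0,-6,0],0,0.4],[[0,-4,0],0,0.4],[[0,0,0],0,0.4]]' 20
python3 - <<'E'
from h import *
snap('wrist','w3');snap('scene','s3');o=robot.get_obs();print(o['position'],o['ft_force'],o['grip_width'])
a=crop('s3',230,130,330,230,6);cv2.imwrite('pics/c5.png',a)
E
```

```text
time: 5.05
position: [0.489, -0.1032, 0.0394]
tool_rot: [0.515, 0.485, -0.485, -0.514]
ft_force: [0.2, -0.1, -1.5]
grip_width: 0.0599
[ 0.48854187 -0.10302897  0.0387177 ] [-0.26904227  0.67358058 -1.08409757] 0.05992664921437731
```

View pics/w3.png

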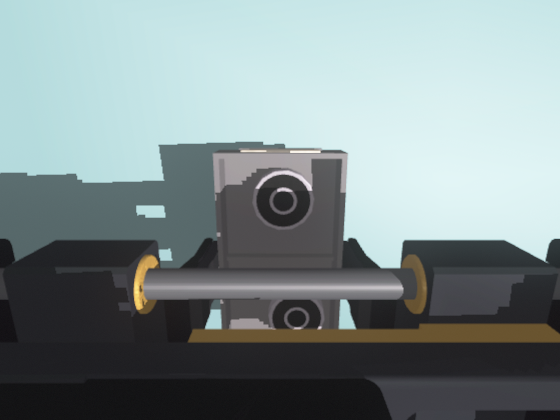

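View pics/c5.png

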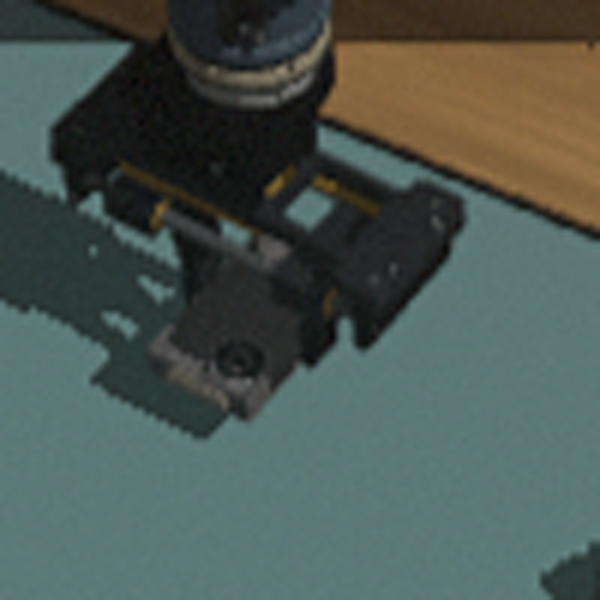

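```bash
python3 - <<'E'
from fit import *
cv2.imwrite('pics/c6.png',crop('w3',200,140,360,270,5))
c=load('w3');o=robot.get_obs();T=R.from_quat(o['tool_rot']).as_matrix();p=o['position']
for uv in [(214,151),(346.5,151),(280,151)]:
    P=pt(c,*uv,p[2]-.0085+.022); print(uv,((P-p)@T*1000).round(1))
P=pt(c,281,256,p[2]-.0085+.012); print(((P-p)@T*1000).round(1))
E
```

```text
(214, 151) [-29.3 -13.5  55.8]
(346.5, 151) [ 29.6 -13.5  55.8]
(280, 151) [  0.1 -13.5  55.8]
[ 0.5 -3.5  1.2]
```

View pics/c6.png

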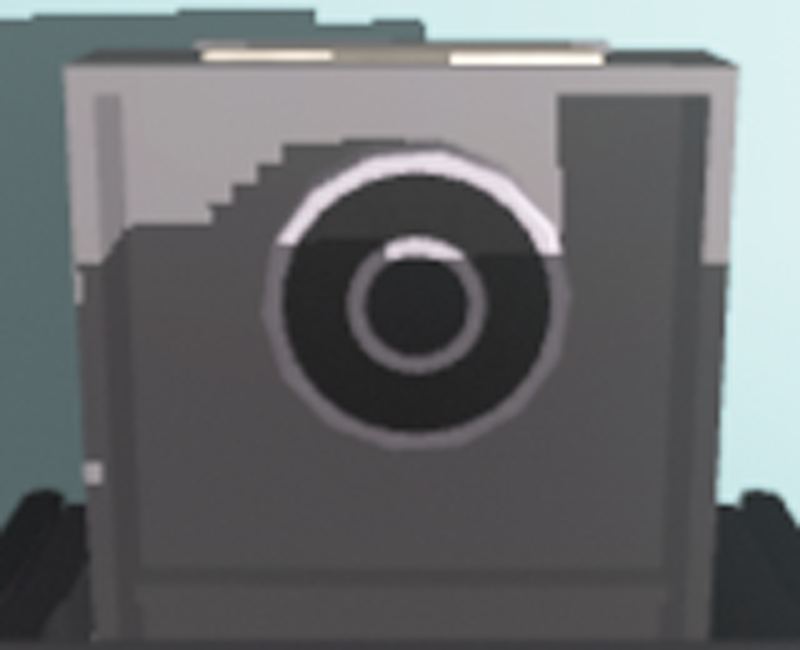

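Held firmly (opening 0.0599, about −1.1 N of weight). The near rim edge is at row 152.8 in the wrist picture, so the tray centre is about 0.5 mm from the TCP along tool z. Next I'll raise and turn it, then hold it beside the deep tray so the wrist camera can measure that.

```bash
python3 -m creep '[[[0,-5,0],0.03,0.4],[[0,-10,0],0.06,0.4],[[0,-16,0],0.07,0.4],[[0,-20,0],0.07,0.4],[[0,-20,0],0.07,0.4],[[0,-15,0],0.06,0.4],[[0,-10,0],0.032,0.4],[[0,-5,0],0,0.4]]'
python3 -m creep '[[[5,0,0],0,0.4],[[10,0,0],0,0.4],[[15,0,0],0,0.4],[[20,0,-1],0,0.4],[[25,0,-2],0,0.4],[[25,0,-2],0,0.4],[[25,0,-2],0,0.4],[[25,0,-2],0,0.4]]'
python3 -m creep '[[[25,0,-2],0,0.4],[[22,0,0],0,0.4],[[17,0,0],0,0.4],[[12,0,0],0,0.4],[[8,0,0],0,0.4],[[4,0,0],0,0.4],[[0,0,0],0,0.4],[[0,0,0],0,0.4]]'
python3 - <<'E'
from fit import *
c=snap('wrist','w4');o=robot.get_obs();T=R.from_quat(o['tool_rot']).as_matrix();p=o['position'];print(p,T.round(4),o['grip_width'])
print(px(c,corners(.4983,.1567,2.6893,.042)))
E
```

```text
time: 5.95
position: [0.4887, -0.1031, 0.1405]
tool_rot: [0.6, 0.376, -0.375, -0.599]
ft_force: [-0.0, -0.5, -0.6]
grip_width: 0.0596
time: 6.75
position: [0.5618, 0.03, 0.1384]
tool_rot: [-0.598, -0.375, 0.376, 0.6]
ft_force: [0.5, -1.1, -1.3]
grip_width: 0.0599
time: 7.55
position: [0.6018, 0.1058, 0.1395]
tool_rot: [-0.599, -0.375, 0.376, 0.599]
ft_force: [0.4, -0.4, -1.1]
grip_width: 0.0596
[0.60177866 0.10572052 0.13955968] [[ 4.364e-01 -5.000e-04 -8.998e-01]
 [ 8.998e-01 -2.000e-04  4.364e-01]
 [-4.000e-04 -1.000e+00  3.000e-04]] 0.05987130133070648
[[319.71611658 132.56532176]
 [324.75983238 -33.69688897]
 [236.27328901 -33.69988468]
 [241.07727591 132.53717814]]
```

View pics/w4.png

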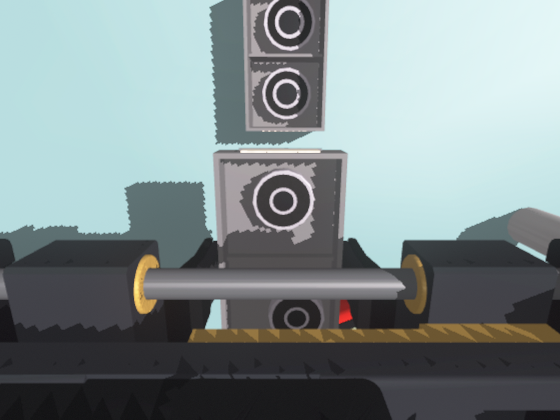

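```bash
python3 - <<'E'
from fit import *
cv2.imwrite('pics/c7.png',crop('w4',205,0,365,160,5)[:, :])
c=snap('top','t4');cv2.imwrite('pics/c8.png',cv2.resize(c['pixels'][190:300,150:330,::-1],None,fx=4.4,fy=4.4,interpolation=cv2.INTER_CUBIC))
E
```

```text
(no output)
```

View pics/c7.png

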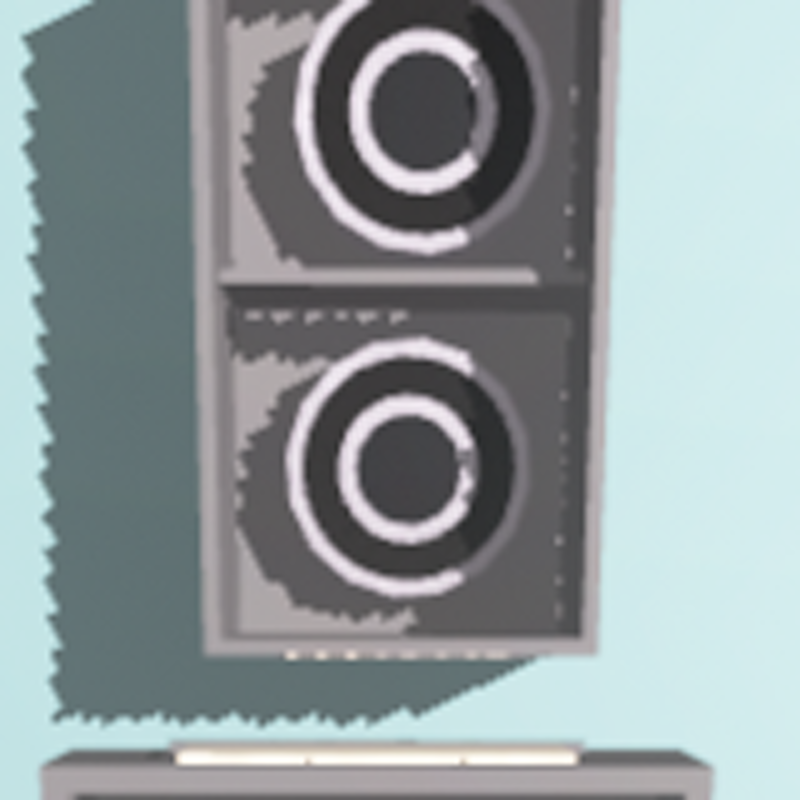

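View pics/c8.png

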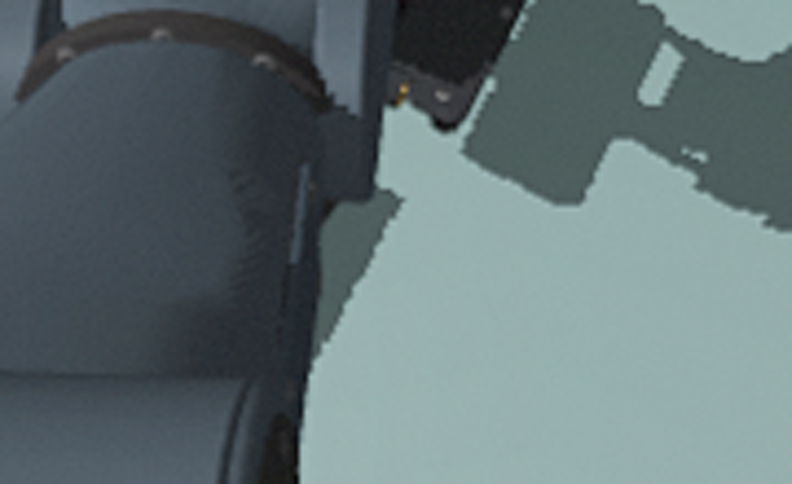

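```bash
python3 - <<'E'
from fit import *
c=load('w4');o=robot.get_obs();T=R.from_quat(o['tool_rot']).as_matrix();p=o['position']
for uv in [(245.6,130.6),(324.2,130.6),(242,0),(328.6,0)]:
    P=pt(c,*uv,.042); print(uv,((P-p)@T*1000).round(1))
P=pt(c,280,55.2,.032);print('div',((P-p)@T*1000).round(1))
z=p[2]-.0085+.022
for uv in [(213.4,152.6),(347.0,152.6)]: print('held',((pt(c,*uv,z)-p)@T*1000).round(1))
print('top est',((np.array([.4983,.1567,.042])-p)@T*1000).round(1))
# scene fit
s=load('scene0')
q=px(s,corners(.4983,.1567,2.6893,.042));print(q)
cv2.imwrite('pics/c9.png',crop('scene0',320,190,390,250,11))
E
```

```text
(245.6, 130.6) [-25.8  97.6  61.9]
(324.2, 130.6) [34.  97.6 61.9]
(242, 0) [-26.   97.6 150.2]
(328.6, 0) [ 34.1  97.6 150.1]
div [  0.4 107.6 116.6]
held [-29.2 -13.5  55.8]
held [ 30.1 -13.5  55.8]
top est [  0.7  97.6 115.4]
[[341.05716048 237.05499036]
 [372.21456918 219.03237541]
 [358.75892318 205.02552029]
 [327.95321137 222.25776235]]
```

View pics/c9.png

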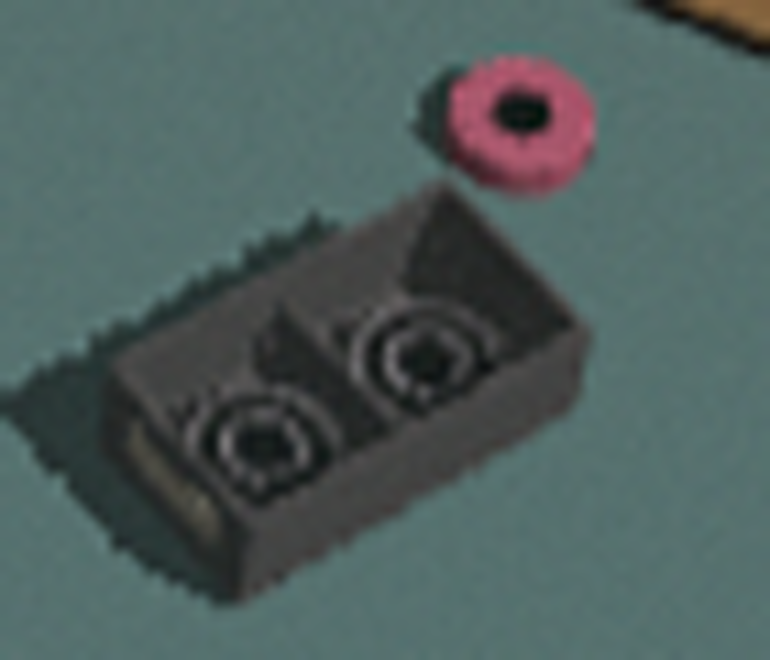

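The wrist and top views disagree by about 2 mm. I'll lower the held tray to nearly rim height beside the deep tray, so both are seen at about the same depth.

```bash
python3 -m creep '[[[0,5,0],0,0.4],[[0,12,0],0,0.4],[[0,18,0],0,0.4],[[0,18,0],0,0.4],[[0,12,0],0,0.4],[[0,7,0],0,0.4],[[0,3,0],0,0.4],[[0,0,0],0,0.4]]'
python3 - <<'E'
from fit import *
c=snap('wrist','w5');o=robot.get_obs();print(o['position'],o['ft_force'])
cv2.imwrite('pics/c10.png',crop('w5',200,0,360,160,5))
E
```

```text
time: 8.45
position: [0.6021, 0.1064, 0.0643]
tool_rot: [-0.599, -0.375, 0.376, 0.599]
ft_force: [0.7, 0.3, -0.2]
grip_width: 0.0601
[0.60244753 0.10641143 0.06479642] [ 0.61514063  0.25278331 -0.56385425]
```

View pics/c10.png

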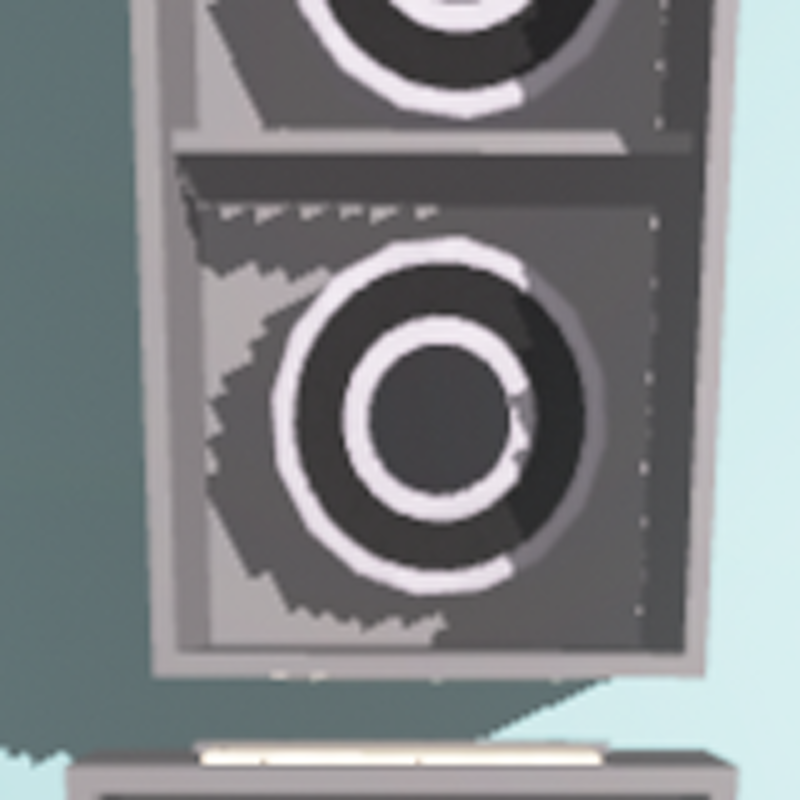

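```bash
python3 - <<'E'
from fit import *
c=load('w5');o=robot.get_obs();T=R.from_quat(o['tool_rot']).as_matrix();p=o['position'];print(p)
for uv in [(230.0,134.8),(340.8,134.8),(225.3,0),(347.8,0)]:
    P=pt(c,*uv,.042); print(uv,((P-p)@T*1000).round(1))
P=pt(c,280,30,.032);print('div',((P-p)@T*1000).round(1))
z=p[2]-.0085+.022
for uv in [(212.8,153.2),(347.2,153.2)]: print('held',((pt(c,*uv,z)-p)@T*1000).round(1))
E
```

```text
[0.60244753 0.10641143 0.06479642]
(230.0, 134.8) [-27.   22.8  62.2]
(340.8, 134.8) [33.2 22.8 62.1]
(225.3, 0) [-26.8  22.7 127.1]
(347.8, 0) [ 33.6  22.7 127.1]
div [  0.2  32.7 116.1]
held [-29.6 -13.5  55.7]
held [ 29.9 -13.5  55.7]
```

```bash
python3 -m creep '[[[0,0,4],0,0.4],[[0,0,8],0,0.4],[[1,0,12],0,0.4],[[1,0,14],0,0.4],[[1,0,14],0,0.4],[[0,0,14],0,0.4],[[0,0,12],0,0.4],[[0,0,12],0,0.4]]'
python3 -m creep '[[[0,0,9],0,0.4],[[0,0,7],0,0.4],[[0,0,5],0,0.4],[[0,0,3],0,0.4],[[0,0,2],0,0.4],[[0,0,0],0,0.4],[[0,0,0],0,0.4],[[0,0,0],0,0.4]]'
python3 - <<'E'
from fit import *
c=snap('wrist','w6');s=snap('scene','s6');o=robot.get_obs();print(o['position'],o['ft_force'])
cv2.imwrite('pics/c11.png',np.hstack([crop('w6',195,130,365,270,3)[:420],crop('s6',310,155,400,260,4)]))
E
```

```text
time: 9.3
position: [0.5213, 0.1489, 0.0646]
tool_rot: [0.599, 0.376, -0.376, -0.599]
ft_force: [-0.7, -0.0, 0.6]
grip_width: 0.0596
time: 10.1
position: [0.4994, 0.1595, 0.0646]
tool_rot: [0.599, 0.376, -0.375, -0.599]
ft_force: [0.1, 0.0, -0.6]
grip_width: 0.0594
[0.49922792 0.1595523  0.06452595] [-0.23928837 -0.76886869 -0.93730826]
```

View pics/w6.png

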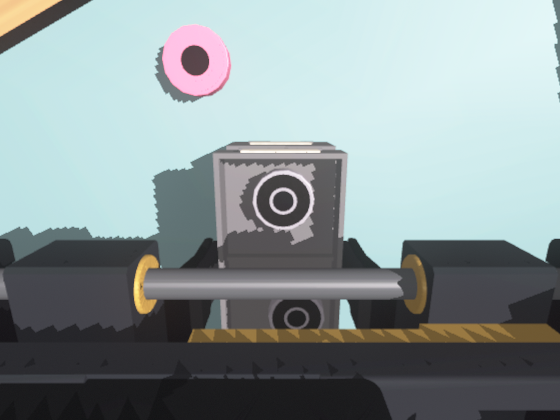

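View pics/c11.png

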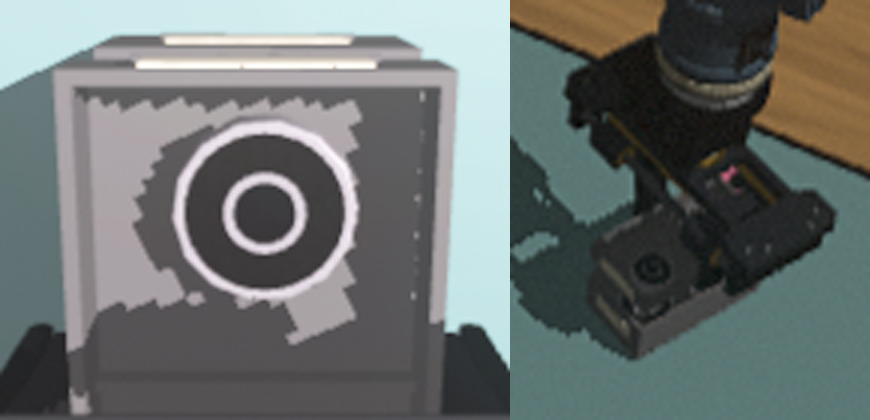

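```bash
python3 - <<'E'
from fit import *
cv2.imwrite('pics/c12.png',crop('w6',205,135,355,165,5))
E
```

```text
(no output)
```

View pics/c12.png

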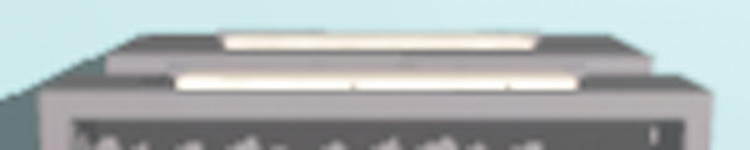

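```bash
python3 - <<'E'
from fit import *
c=load('w6');o=robot.get_obs();T=R.from_quat(o['tool_rot']).as_matrix();p=o['position']
for uv in [(226.3,145.6),(335.7,145.6)]: print('deep',((pt(c,*uv,.042)-p)@T*1000).round(1))
for uv in [(212.7,152.8),(347.5,152.8)]: print('held',((pt(c,*uv,p[2]-.0085+.022)-p)@T*1000).round(1))
E
```

```text
deep [-29.1  22.5  55.9]
deep [30.9 22.5 55.8]
held [-29.5 -13.5  55.4]
held [ 30.3 -13.5  55.4]
```

Seen at the same depth, the rim edges agree to 0.5 mm in x and z. Lowering slowly with a small nudge.

```bash
python3 -m creep '[[[0.5,2,0.5],0,0.4],[[0,4,0],0,0.4],[[0,4,0],0,0.4],[[0,2,0],0,0.4],[[0,1,0],0,0.4],[[0,1,0],0,0.4],[[0,1,0],0,0.4],[[0,0,0],0,0.4]]'
python3 -m creep '[[[0,1,0],0,0.4],[[0,1,0],0,0.4],[[0,0,0],0,0.4],[[0,0,0],0,0.4]]'
python3 -m creep '[[[0,1,0],0,0.4],[[0,0,0],0,0.4],[[0,0,0],0,0.4]]'
```

```text
time: 11.0
position: [0.4988, 0.1603, 0.0495]
tool_rot: [-0.599, -0.376, 0.376, 0.599]
ft_force: [-0.0, 0.6, -0.4]
grip_width: 0.0593
time: 11.4
position: [0.4987, 0.1603, 0.0475]
tool_rot: [-0.599, -0.376, 0.376, 0.599]
ft_force: [0.9, -0.4, -1.0]
grip_width: 0.0594
time: 11.7
position: [0.4987, 0.1603, 0.0465]
tool_rot: [-0.599, -0.376, 0.376, 0.599]
ft_force: [-0.0, -0.4, -0.8]
grip_width: 0.06
```

```bash
python3 -m creep '[[[0,0.5,0],0,0.4],[[0,0,0],0,0.4],[[0,0,0],0,0.4]]'
python3 -m creep '[[[0,0.5,0],0,0.4],[[0,0,0],0,0.4],[[0,0,0],0,0.4]]'
python3 -m creep '[[[0,0.5,0],0,0.4],[[0,0,0],0,0.4],[[0,0,0],0,0.4]]'
```

```text
time: 12.0
position: [0.4988, 0.1603, 0.0461]
tool_rot: [0.599, 0.376, -0.376, -0.599]
ft_force: [1.1, -0.2, -1.0]
grip_width: 0.0597
time: 12.3
position: [0.4988, 0.1603, 0.0457]
tool_rot: [0.599, 0.376, -0.376, -0.599]
ft_force: [-0.0, 0.0, 1.1]
grip_width: 0.0597
time: 12.6
position: [0.4988, 0.1603, 0.0457]
tool_rot: [0.599, 0.376, -0.375, -0.599]
ft_force: [-1.4, 0.2, 5.1]
grip_width: 0.0595
```

Contact at TCP 0.0457, against 0.0455 expected when home. Now let go.

```bash
python3 -m creep '[[[0,-0.5,0],0,0.4],[[0,0,0],0,0.75],[[0,0,0],0,0.8],[[0,0,0],0,1],[[0,0,0],0,1],[[0,0,0],0,1]]'
python3 - <<'E'
from fit import *
c=snap('wrist','w7');s=snap('scene','s7');o=robot.get_obs();print(o['position'],o['ft_force'],o['grip_width'])
cv2.imwrite('pics/c13.png',np.hstack([crop('w7',195,130,365,270,3)[:420],crop('s7',310,155,400,260,4)]))
E
```

```text
time: 13.2
position: [0.4988, 0.1603, 0.0455]
tool_rot: [-0.599, -0.376, 0.376, 0.599]
ft_force: [0.1, 0.7, -0.3]
grip_width: 0.0838
[0.49875718 0.1603283  0.04549061] [ 0.62237122 -0.23987503 -0.24979904] 0.08568106905067664
```

View pics/c13.png

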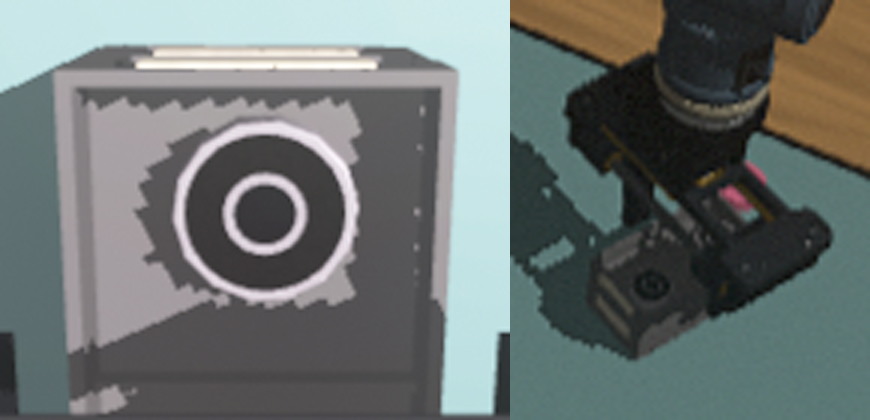

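Fully seated and flush; the walls line up in both views. Going down to grip the deep tray.

```bash
python3 -m creep '[[[0,0,0],0,1],[[0,4,0],0,1],[[0,7,0],0,1],[[0,8,0],0,1],[[0,8,0],0,1],[[0,6,0],0,1],[[0,3,0],0,1],[[0,1,0],0,1]]'
python3 -m creep '[[[0,0,0],0,1],[[0,0,0],0,0.8],[[0,0,0],0,0.6],[[0,0,0],0,0.4],[[0,0,0],0,0.4],[[0,0,0],0,0.4],[[0,0,0],0,0.4],[[0,0,0],0,0.4]]' 30
```

```text
time: 14.1
position: [0.4985, 0.1603, 0.0079]
tool_rot: [-0.599, -0.375, 0.376, 0.599]
ft_force: [0.5, 0.4, -0.7]
grip_width: 0.0871
time: 14.9
position: [0.4988, 0.1603, 0.0087]
tool_rot: [0.599, 0.376, -0.376, -0.599]
ft_force: [0.4, 0.6, 2.8]
grip_width: 0.0599
```

```bash
python3 -m creep '[[[0,-1,0],0,0.4],[[0,-3,0],0,0.4],[[0,-5,0],0,0.4],[[0,-8,0],0,0.4],[[0,-10,0],0,0.4],[[0,-12,0],0,0.4],[[0,-12,0],0,0.4],[[0,-12,0],0,0.4]]' 30
python3 -m creep '[[[0,-12,0],0,0.4],[[0,-10,0],0,0.4],[[0,-7,0],0,0.4],[[0,-5,0],0,0.4],[[0,-3,0],0,0.4],[[0,-1,0],0,0.4],[[0,0,0],0,0.4],[[0,0,0],0,0.4]]'
python3 -m creep '[[[0,0,0],0,0.4],[[0,0,0],0,0.4],[[0,0,0],0,0.4],[[0,0,0],0,0.4],[[0,0,0],0,0.4]]'
python3 - <<'E'
from fit import *
c=snap('wrist','w8');s=snap('scene','s8');o=robot.get_obs();print(o['position'],R.from_quat(o['tool_rot']).as_matrix()[:,1],o['ft_force'],o['grip_width'],o['joint_velocities'].round(4))
cv2.imwrite('pics/c14.png',np.hstack([crop('w8',195,130,365,270,3)[:420],crop('s8',310,135,400,240,4)]))
E
```

```text
time: 15.7
position: [0.4989, 0.1603, 0.073]
tool_rot: [0.599, 0.376, -0.375, -0.599]
ft_force: [0.6, 0.9, -3.7]
grip_width: 0.06
time: 16.5
position: [0.4984, 0.1603, 0.1091]
tool_rot: [-0.599, -0.375, 0.376, 0.599]
ft_force: [0.2, 0.8, -3.1]
grip_width: 0.0597
time: 17.0
position: [0.4988, 0.1603, 0.1095]
tool_rot: [0.599, 0.376, -0.376, -0.599]
ft_force: [-0.3, -0.1, -2.3]
grip_width: 0.06
[0.49878003 0.16031903 0.10956772] [ 5.15116317e-05 -2.13791103e-05 -9.99999998e-01] [-0.18299083 -0.60013272 -3.29513174] 0.06004581886396659 [-0.0005  0.0011 -0.0002 -0.0001 -0.001  -0.0011]
```

View pics/c14.png

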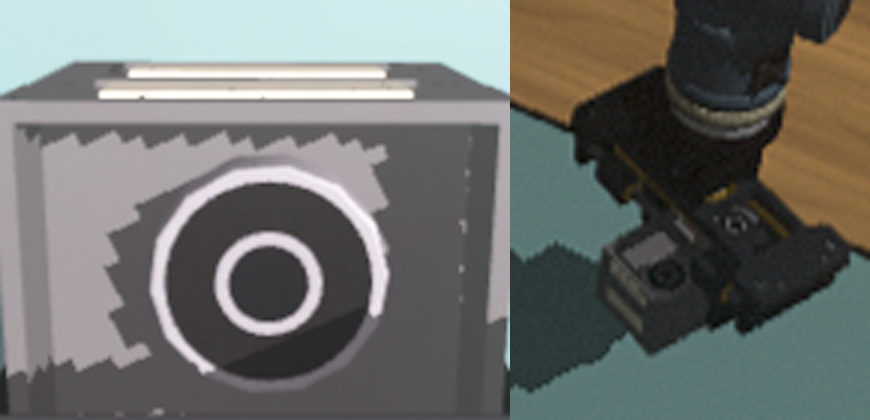

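View pics/s8.png

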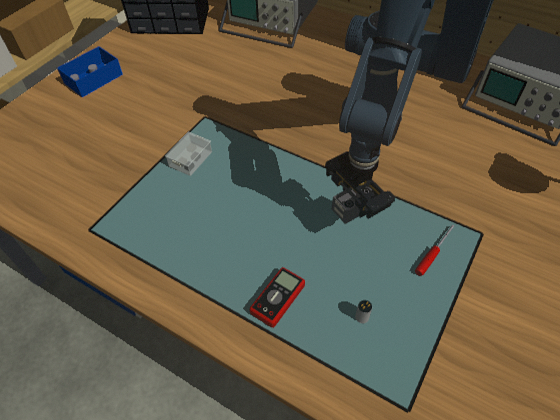

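View pics/w8.png

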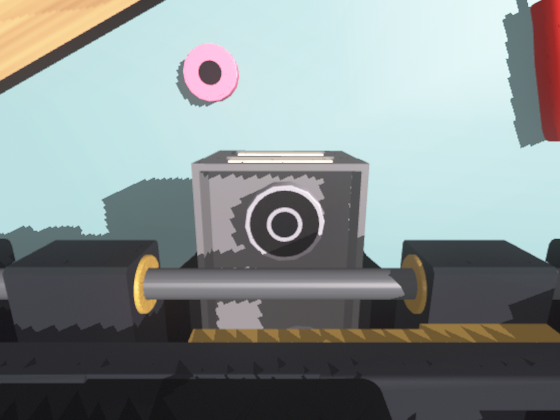

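The pile is held level with its rims flush. The underside is at about 0.10 m, the load is about 3.2 N (3.1 N expected), and the bystanders are where they were. Handing in.

```bash
python3 -c "
from rig import robot
print(robot.hand_in()); o=robot.get_obs(); print(o['time'],o['position'],o['grip_width'])"
```

```text
the job is handed in; nothing more can be done
None
the job is handed in; nothing more can be done
```

The shallow tray is home on the deep one, and I handed the job in with the arm holding both trays about 10 cm off the bench. The robot clock was at about 17 s of the 56 s allowed.

- **Stacking:** I gripped the shallow tray across its width, lined it up with the deep tray in the wrist view to about 0.5 mm, and lowered it until it touched. The fingertips were at 45.7 mm then, against about 45.5 mm expected when fully home. I then let go and saw the two trays flush in the wrist and scene views.
- **Lifting:** I gripped the deep tray with 30 N and lifted it gently. My last checks showed:
  - The fingers were 60 mm apart and the tool was vertical.
  - The joints were still and the load was about 3.3 N, close to the 3.1 N expected.
  - The underside was about 101 mm above the bench, worked out from the tool height.
- **Other things:** The multimeter, screwdriver, capacitor, lidded box and pink ring look unmoved in the last pictures.

**What disagreed or went unchecked:**
- The top and wrist cameras disagreed by about 2–3 mm on the deep tray's position. I went by the wrist view with both trays at nearly the same depth, and the fit confirmed it.
- In the last pictures I could see both motor bearings in place (one of them only partly in the wrist view). The drum bearings are hidden under the shallow tray, so only the load supports that they are still in the deep tray.

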